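Clear the carton and dispense the long vial from the carousel

ROBOT

A 6-joint arm with a two-finger parallel gripper is mounted at the origin on the work surface. World frame = base frame: x ahead of the robot, y to its left, z up, the work surface at z = 0. Lengths are in mm, angles in rad, forces in N, time in s.
With the tool pointing down it reaches from about 350 to 875 mm from the base axis. Payload 4.2 kg.
Tool frame: the origin (TCP) lies between the finger pads; the fingertips stand 11 mm ahead of it and the grasp point (between the pads) lies 8 mm behind it; z points along the fingers, y is the direction in which the jaws open and shut (so a half turn about z gives the same grasp; the last joint's range is limited). The gripper opens to 85 mm and grips with 20 to 120 N. Pads are 22 mm wide; open, the fingers measure 114 mm over their backs; the gripper's body (76 mm by 85 mm) begins 54 mm behind the grasp point. The pads swing forward as they close: fully open they stand 13 mm farther back than shut.
Start: joints at [-1.075, 0.385, 0.008, 0, -1.194, -0.259], TCP at [146.638, -607.533, 242.312] pointing down, gripper open.
Joint ranges: [-3.14, 3.14], [-1.21, 2.06], [-1.07, 1.41], [-3.16, 2.05], [-2.99, -0.16], [-3.1, 3.1]. Speed limits (rad/s): [2.79, 2.79, 3.14, 3.14, 3.14, 3.14].

INTERFACE

Orientations are given as a unit quaternion [x, y, z, w].
In Python, from bench import * gives the robot as it stands.
- The arm moves only by the tool servo_tool, never from a script. Its argument "rows" is a list of rows, each a list of 7 numbers: the opening, from 0 (shut) to 1 (fully open), then the shift along the tool's x, y, z in cm, then the turn, a rotation vector about the tool's x, y, z in degrees. A call has 1 to 12 rows; each row shifts and turns the commanded pose from where the row before left it, along the tool's axes as they then stand; what a row does not reach is not made up. A row lasts 1/10 s, in which the tool goes at most 50 mm and 8.59 degrees, less where a joint would pass 70% of its speed; a pose out of reach is approached as far as the arm can. A call is refused whole if a number of a shift passes 5 or a number of a turn 8.59, either way. A call with a gripper value outside its range is refused whole. The fingers move at their own pace and stop on an object; the grip force is fixed at half the most. Time passes only in rows, so rows that do not move let the fingers close. It gives the time, the measured TCP pose, the force and the opening at its end, in the units of the state.
- read_state(): the state, without advancing time (a new reading comes with each control period).
- get_image(name): name is "side" or "top"; returns a dict with "image" (400x640x3 uint8, red, green, blue), "mtx" (3x3 intrinsics, pixels), "extrinsics" (4x4, takes a point from camera to world coordinates). Camera axes: x right, y up, looking along -z (the intrinsics and any distortion apply to the point x, -y, -z); pixel columns grow to the right and rows downward; lengths in mm; the calibration is good to about 2 mm. A picture is of the moment at which its call begins. There is no depth.
- job_done(): hands the job in, once; it reports no verdict.
The state is a dict: "clock": time; "joints": joint angles; "joint_vel": joint speeds; "joint_efforts": joint torques, N m; "position": TCP position; "ee_rot": TCP orientation; "contact_force": force on the tool from outside, world axes, zero at the start; "wrist_torque": the same for the moment, N m; "gripper_width": finger opening in mm.
Only numpy, scipy, OpenCV 4.12 (cv2) and the standard library are available. Lean on these libraries where they do the work, as an engineer would, in place of code of your own. Each camera call takes 0.05 s, during which the arm holds its last target. There are 200 camera calls.

TASK

The tall carton is standing in the way under the spout of the vial carousel: move it away and stand it upright in the free space of the blue stock bin, then set the steel dish squarely under the spout in its place. Then turn the carousel wheel by its crank post until the compartment with the long vial is at the spout, and tip the carousel by its bar handle so that the vial rolls out into the dish; lower the carousel back down onto its rest. Do not touch the vials with the fingers, keep the two short vials in the carousel, and leave everything else on the bench where it is.

Things in the scene. Friction and masses are not known exactly. Their poses are not given: they have to be found in the camera images.
- stand: Fixed stand of the vial carousel. Origin on the bench under the wheel's axis; -y points out of the spout, +y to the bar handle, z up. Base plate 150 (x) by 250 (y) mm. On it tilts a white open-topped drum, 198 mm across, rim 122 mm high, with a chute that narrows to 84 mm, whose lip is 165 mm from the axis, 70 mm above the bench at rest and about 45 mm when fully tipped.
- drop_spot (a point): Point on the bench under the spout where the middle of the dish belongs, at (0, -205, 0) mm in the stand's frame. A dish turned like the stand here (its tab away from the drum) is 12 mm clear of the hinge uprights, but the chute's lip (underside 64 mm high at rest) overhangs its edge by 10 mm: lower it 30 mm farther out, then slide it in.
- tip_hinge (a point): Middle of the cradle's hinge axis, which is level and runs along the stand's x axis: at (0, -130, 70) mm in the stand's frame.
- cradle (a joint): Tip of the drum about its hinge, rad. 0 = lowered on its rest, level; grows as the bar handle is lifted, to a stop at 0.75. A vial at the spout rolls out between about 0.25 and 0.5. Drum and wheel weigh 0.75 kg (about 5 N at the handle) and fall back by their own weight.
- tip_handle (a point): Middle of the drum's steel bar handle, 12 mm round, level, parallel to the stand's x axis, 76 mm free between two arms; at (0, 142, 100) mm in the stand's frame at rest, 274 mm from the hinge; 100 mm above the bench at rest, 35 mm free towards the drum and free space below and behind. On its arc about the hinge it rises about 150 mm by 0.6 rad and comes about 65 mm nearer to the hinge.
- wheel (a joint): Turn of the grey wheel in the drum, rad, anticlockwise from above; starts near 0, range -3 to 3, stays where left (0.08 N m of friction). Four vanes make four quarter compartments, open above, whose floors slope 0.2 rad down to the hub, so that the vials nest there. At 0 they are at the stand's -y (the spout, empty), +x, -x and +y: +1.57 brings the -x one to the spout, -1.57 the +x one.
- crank_post (a point): Mid-grip point on the wheel's upright steel crank post, 14 mm round, on a vane 62 mm from the wheel's axis, at the stand's +x+y diagonal when the wheel is at 0. It is 24 mm below the post's top, 28 mm above the vanes, hub and drum rim, 150 mm above the bench. The wheel is turned by leading the post round the axis; the post can turn in the grip.
- carton: Tall white medicine carton with a grey band, 40 (its x) by 60 (its y) by 110 mm tall, 160 g, standing in front of the spout where the dish belongs. Origin in the middle of its underside.
- bin: Blue stock bin, fixed, 130 (x) by 110 (y) mm, walls 60 mm tall and 4 mm thick, floor 4 mm. Origin in the middle of its underside. Its +x side holds two small cartons 55 mm high, from x = 22 mm on; the rest is free.
- bin_space (a point): Middle of the floor of the bin's free space, which is 83 (bin's x) by 102 (bin's y) mm; the bin's x axis is this point's too.
- dish: Square steel catch dish, open above, 100 by 100 mm outside, 35 mm tall, walls 4 mm, 200 g, loose. Origin in the middle of its underside. An upright tab for holding it stands on the outside of its -y wall.
- dish_tab (a point): Grip point on the dish's tab, at (0, -56, 60) mm in the dish's frame. The tab is 12 mm thick (dish's y), 44 mm wide (dish's x), 75 mm tall.
- vial_long: The long vial: amber glass with a metal cap, 24 mm round, 40 mm long, smooth (friction about 0.25), lying in the compartment at the stand's +x or -x side. Origin at its middle; its length lies along its y axis.
- vial_short_a: A short vial, 24 mm round, only 24 mm long, in the side compartment opposite the long one. Origin at its middle.
- vial_short_b: Another short vial, 24 mm round, only 24 mm long, in the compartment at the stand's +y. Origin at its middle.
- pill_bottle: Bystander: white screw-cap jar, 52 mm across, 85 mm tall.
- tape_roll: Bystander: cardboard tape ring lying flat, 90 mm across, 40 mm tall.
- marker: Bystander: black marker pen, 14 mm thick, 139 mm long.
- flat_box: Bystander: plain cardboard box 90 x 60 x 40 mm.
- spray_bottle: Bystander: white bottle, 60 mm across, 150 mm tall.
- small_box: Bystander: small white box 50 x 35 x 60 mm.
Mind the look-alikes: they are no part of the job. What is shaped like the carton but green is not meant.

How it is judged (in metres and radians):
On the way, in this order (a step that is already met when the one before it is completed fails the run):
1. the carton stands upright in the bin's free space, let go (x of carton in the frame of bin between -0.06 and 0.02 m and y of carton in the frame of bin between -0.05 and 0.05 m and z of carton in the frame of bin between -0.01 and 0.02 m and angle between carton's own z axis and vertical below 0.2 rad and contact force between the fingers and carton below 0.3 N), for 0.2 s.
2. the dish stands flat on the bench under the spout, let go (horizontal distance between dish and drop_spot below 0.045 m and height (world z) of dish below 0.008 m and angle between dish's own z axis and vertical below 0.1 rad and contact force between the fingers and dish below 0.3 N), for 0.2 s.
3. the wheel is turned so that the long vial is at the spout, the carousel still lowered ((value of joint wheel above 1.2 rad or value of joint wheel below -1.2 rad) and value of joint cradle below 0.1 rad and x of vial_long in the frame of stand between -0.04 and 0.04 m and y of vial_long in the frame of stand between -0.1 and -0.02 m), for 0.2 s.
4. the carousel is tipped (value of joint cradle above 0.15 rad), for 0.1 s.
At the end, for the whole second after the job is handed in: The carton stands upright (within 0.2 rad) in the bin's free space; the dish is flat on the bench with its middle within 45 mm of the drop spot; the long vial lies at rest in the dish; both short vials are in the carousel; the carousel is lowered on its rest (below 0.05 rad) (x of carton in the frame of bin between -0.06 and 0.02 m and y of carton in the frame of bin between -0.05 and 0.05 m and z of carton in the frame of bin between -0.01 and 0.02 m and angle between carton's own z axis and vertical below 0.2 rad and horizontal distance between dish and drop_spot below 0.045 m and height (world z) of dish below 0.008 m and angle between dish's own z axis and vertical below 0.1 rad and x of vial_long in the frame of dish between -0.048 and 0.048 m and y of vial_long in the frame of dish between -0.048 and 0.048 m and z of vial_long in the frame of dish between 0 and 0.045 m and horizontal distance between each of vial_short_a, vial_short_b and stand below 0.1 m and height (world z) of each of vial_short_a, vial_short_b above 0.07 m and value of joint cradle below 0.05 rad and linear speed of vial_long below 0.05 m/s and linear speed of carton below 0.02 m/s); the robot touches nothing.
It fails at once if a bystander is moved by more than 40 mm (distance of any of pill_bottle, tape_roll, marker, flat_box, spray_bottle, small_box from where it was at the start of the episode above 0.04 m).
It fails at once if the fingers touch a vial (contact force between the fingers and vial_long above 0.5 N or contact force between the fingers and vial_short_a above 0.5 N or contact force between the fingers and vial_short_b above 0.5 N).
It also fails if it takes over 72 s, if anything falls off the work surface, if the arm or the gripper's body presses on something with over 40 N, if the wrist force passes 120 N, or if a joint passes its speed limit or range.

## Working session

There is one attempt and no reset: what is moved stays moved. The work goes in short steps, Python scripts to look and compute and a tool call to move; the robot and the scene stay as the last step left them, time stands still between calls to the robot, and variables do not carry over. Pictures are saved under pics/ and viewed, about 8 in all and at most 12, crops included, and the job is handed in when it is done.

Besides the shell and the picture viewer there is one more tool, called after "Emit:" by a JSON object that holds its "name" and its "arguments". servo_tool: Moves the arm, as the interface text tells. Its arguments: {"type":"object","properties":{"rows":{"type":"array","items":{"type":"array","items":{"type":"number"}}}},"required":["rows"]}

```bash
ls; mkdir -p pics; python3 - <<'E'
from bench import *
import cv2
for n in ["top","side"]:
    d=get_image(n); cv2.imwrite(f"pics/{n}0.png",d["image"][:,:,::-1]); print(d["mtx"],d["extrinsics"])
s=read_state();print(s)
E
```

```text
pics
[[399.90010536   0.         312.34783077]
 [  0.         399.90010536 199.39368059]
 [  0.           0.           1.        ]] [[ 2.56719726e-02  9.98321412e-01 -5.19163500e-02  4.68764845e+02]
 [-9.99632067e-01  2.60912650e-02  7.41464704e-03 -1.46283276e+01]
 [ 8.75676415e-03  5.17068996e-02  9.98623911e-01  1.12851995e+03]
 [ 0.00000000e+00  0.00000000e+00  0.00000000e+00  1.00000000e+00]]
[[486.20847321   0.         315.04644378]
 [  0.         486.20847321 200.76469612]
 [  0.           0.           1.        ]] [[-7.02714160e-01  5.02839013e-01 -5.03334616e-01 -8.94430505e+01]
 [-7.11376326e-01 -4.84963422e-01  5.08678880e-01  6.33054598e+02]
 [ 1.16847080e-02  7.15516182e-01  6.98498433e-01  1.00820571e+03]
 [ 0.00000000e+00  0.00000000e+00  0.00000000e+00  1.00000000e+00]]
{'clock': 0.1, 'joints': array([-1.07543658e+00,  3.85476016e-01,  6.74185215e-03, -4.28326436e-04,
       -1.19399713e+00, -2.58632541e-01]), 'joint_vel': array([ 0.00014059, -0.00052192,  0.00268263,  0.00046773,  0.00143469,
        0.00057842]), 'joint_efforts': array([-4.26217539e-04, -3.93318772e+01,  1.88929582e+01,  4.19792488e+00,
       -2.63515838e-03,  3.01570630e-06]), 'position': array([ 146.49121287, -607.0675137 ,  241.32606338]), 'ee_rot': array([-1.18008919e-01,  9.93012044e-01,  9.72819860e-04, -1.71074469e-04]), 'contact_force': array([ 0.28629216, -0.11012448,  0.45537177]), 'wrist_torque': array([0.01632579, 0.03853686, 0.01556751]), 'gripper_width': 85.47123861142016}
```

View pics/top0.png

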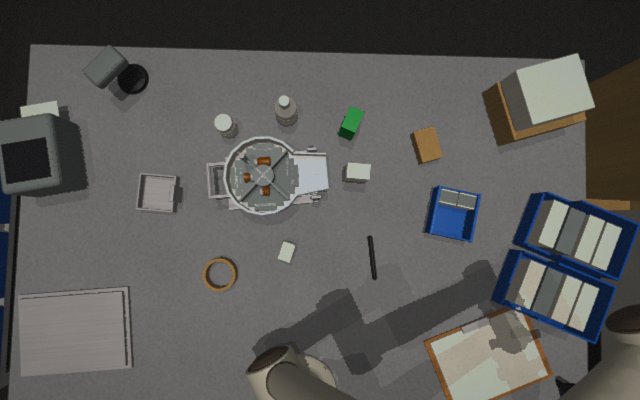

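View pics/side0.png

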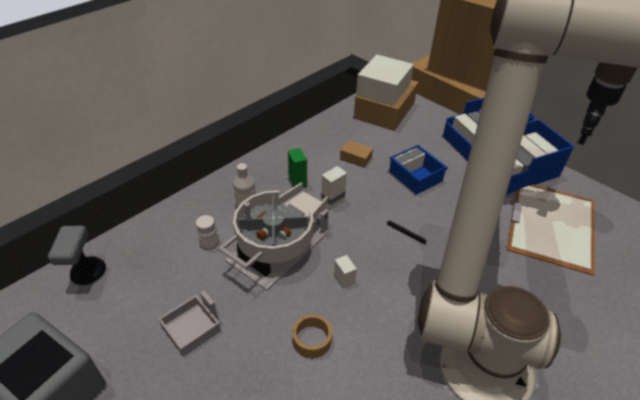

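The top view shows the drum at (263,175) with its spout to the right at (325,173), and the handle at (216,180). The dish is at (157,193), with its tab not clear yet, and the bin at (453,213). Possible cartons: white box by the spout (358,172), green look-alike (351,122), small white box (287,252), and cartons in the big bins (560,240). The choice is the one at (358,172). I'll check it in close crops.

```bash
python3 - <<'E'
import cv2,numpy as np
t=cv2.imread("pics/top0.png"); s=cv2.imread("pics/side0.png")
c=t[120:232,200:380]; cv2.imwrite("pics/c1.png",cv2.resize(c,None,fx=4.4,fy=4.4,interpolation=cv2.INTER_CUBIC))
a=cv2.resize(t[160:225,130:195],(390,390),interpolation=cv2.INTER_CUBIC)
b=cv2.resize(t[180:245,420:485],(390,390),interpolation=cv2.INTER_CUBIC)
cv2.imwrite("pics/c2.png",np.hstack([a,b]))
E
```

```text
(no output)
```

View pics/c1.png

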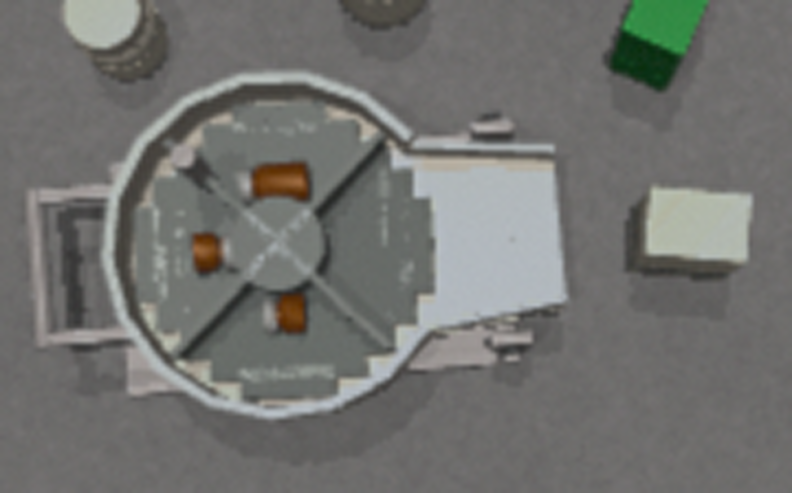

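View pics/c2.png

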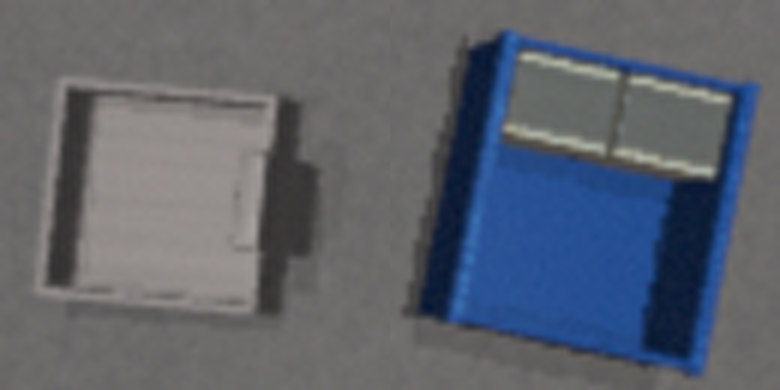

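```bash
cat > h.py <<'E'
import numpy as np, cv2
from scipy.spatial.transform import Rotation as R
CAL={"top":(399.9001,312.3478,199.3937,np.array([[2.56719726e-02,9.98321412e-01,-5.19163500e-02,4.68764845e+02],[-9.99632067e-01,2.60912650e-02,7.41464704e-03,-1.46283276e+01],[8.75676415e-03,5.17068996e-02,9.98623911e-01,1.12851995e+03]])),
"side":(486.20847,315.04644,200.7647,np.array([[-7.02714160e-01,5.02839013e-01,-5.03334616e-01,-8.94430505e+01],[-7.11376326e-01,-4.84963422e-01,5.08678880e-01,6.33054598e+02],[1.16847080e-02,7.15516182e-01,6.98498433e-01,1.00820571e+03]]))}
def p2w(u,v,z,cam="top"):
    f,cx,cy,E=CAL[cam]; d=E[:,:3]@np.array([(u-cx)/f,-(v-cy)/f,-1]); o=E[:,3]
    return o+d*(z-o[2])/d[2]
def w2p(p,cam="top"):
    f,cx,cy,E=CAL[cam]; c=E[:,:3].T@(np.asarray(p,float)-E[:,3]); return f*c[0]/-c[2]+cx, f*c[1]/c[2]+cy
def delta(s,target,yaw=None):
    """tool-frame shift in cm to target"""
    r=R.from_quat(s["ee_rot"]); return r.inv().apply(np.array(target)-s["position"])/10
E
python3 - <<'E'
from h import *
np.set_printoptions(precision=1,suppress=True)
c1=lambda u,v,z:p2w(200+u/4.4-.4,120+v/4.4-.4,z)
d=lambda u,v,z:p2w(130+u/6-.4,160+v/6-.4,z)
b=lambda u,v,z:p2w(420+(u-390)/6-.4,180+v/6-.4,z)
def quad(n,f,pts,z):
    q=np.array([f(u,v,z) for u,v in pts]);e=np.roll(q,-1,0)-q
    print(n,q.mean(0),"sides",np.linalg.norm(e,axis=1),"ang",np.degrees(np.arctan2(e[:,1],e[:,0])))
quad("carton",c1,[(650,187),(752,193),(748,263),(643,257)],110)
quad("dish",d,[(62,78),(278,95),(255,312),(38,295)],35)
quad("bin",b,[(508,32),(757,85),(705,372),(450,320)],60)
print("drum",c1(277,245,122),"hub",c1(277,243,122),"handle",c1(33,190,100),c1(42,345,100),"lip",c1(553,147,95),c1(567,300,95),"post top",c1(185,155,174),"tab",d(248,200,75))
print(R.from_quat([-1.18008919e-01,9.93012044e-01,0,0]).as_matrix())
E
```

```text
carton [ 598.3 -138.   110. ] sides [59.6 41.1 61.2 41.2] ang [-91.8 177.8  88.2  -4.5]
dish [534.5 404.7  35. ] sides [98.7 99.4 98.7 99.4] ang [-93.  176.5  87.   -3.5]
bin [ 497.2 -406.8   60. ] sides [114.  130.6 115.8 131.7] ang [-100.5  170.    80.   -10.8]
drum [578.8 105.2 122. ] hub [579.9 105.2 122. ] handle [609.8 251.8 100. ] [518.9 243.  100. ] lip [644.3 -52.9  95. ] [553.7 -63.3  95. ] post top [621.  150.7 174. ] tab [530.8 350.1  75. ]
[[-1.  -0.2  0. ]
 [-0.2  1.   0. ]
 [-0.   0.  -1. ]]
```

The crops show four things:
- **Carton:** its top is at crop 1 (698,225).
- **Vials:** the long one is at crop 1 (280,182), on the stand's +x side, so the wheel goes to -1.57. The short ones are at (208,252) and (287,313).
- **Crank post:** its top is at (185,155).
- **Dish and bin:** the dish tab is at crop 2 (248,200), on the world -y side. The bin's free half is at (570,250).

The measured sizes agree: carton 60x41, dish 99, bin 115x131. The stand is at about (580,105) with a yaw of about 6.2°.

Emit:
{"name": "servo_tool", "arguments": {"rows": [[1,0,0,0,0,0,8],[1,0,0,0,0,0,8.1],[1,-3.1,3.5,0,0,0,0],[1,-3.1,3.5,0,0,0,0],[1,-3.1,3.5,0,0,0,0],[1,-3.1,3.5,0,0,0,0],[1,-3.1,3.5,0,0,0,0],[1,-3.1,3.5,0,0,0,0],[1,-3.1,3.5,0,0,0,0],[1,-3.1,3.5,0,0,0,0],[1,-3.1,3.5,0,0,0,0],[1,-3.1,3.5,0,0,0,0]]}}

```text
clock: 1.3
position: [472.6, -269.8, 242.1]
ee_rot: [0.022, 1.0, 0.0, -0.0]
contact_force: [1.2, -0.4, -0.1]
gripper_width: 85.6
```

Emit:
{"name": "servo_tool", "arguments": {"rows": [[1,-3.0,3.5,0,0,0,0],[1,-3.0,3.5,0,0,0,0],[1,-3.0,3.5,0,0,0,0],[1,-3.1,3.4,0,0,0,0],[1,0,0,3,0,0,0],[1,0,0,3,0,0,0],[1,0,0,3,0,0,0],[1,0,0,0,0,0,0],[1,0,0,0,0,0,0]]}}

```text
clock: 2.2
position: [598.9, -138.3, 152.4]
ee_rot: [0.022, 1.0, -0.0, -0.0]
contact_force: [0.8, 0.7, 0.3]
gripper_width: 85.3
```

Emit:
{"name": "servo_tool", "arguments": {"rows": [[1,0,0,1.5,0,0,0],[1,0,0,1.5,0,0,0],[1,0,0,1.9,0,0,0],[1,0,0,1.9,0,0,0],[1,0,0,0,0,0,0],[0.5,0,0,0,0,0,0],[0.4,0,0,0,0,0,0],[0.3,0,0,0,0,0,0],[0.2,0,0,0,0,0,0],[0.2,0,0,0,0,0,0],[0.2,0,0,0,0,0,0]]}}

```text
clock: 3.3
position: [600.8, -138.0, 86.9]
ee_rot: [0.022, 1.0, -0.0, 0.003]
contact_force: [-0.2, 2.4, 7.4]
gripper_width: 59.3
```

Emit:
{"name": "servo_tool", "arguments": {"rows": [[0.2,0,0,-2,0,0,0],[0.2,0,0,-4,0,0,0],[0.2,0,0,-4,0,0,0],[0.2,0,0,0,0,0,3.7],[0.2,0,0,0,0,0,3.8],[0.2,1.0,-4.0,0,0,0,0],[0.2,1.0,-4.0,0,0,0,0],[0.2,1.0,-4.0,0,0,0,0],[0.2,1.0,-4.0,0,0,0,0],[0.2,1.1,-4.1,0,0,0,0],[0.2,1.1,-4.1,0,0,0,0],[0.2,1.1,-4.0,0,0,0,0]]}}

```text
clock: 4.5
position: [476.3, -404.1, 184.0]
ee_rot: [0.088, 0.996, 0.0, -0.0]
contact_force: [1.4, -0.5, -2.3]
gripper_width: 59.2
```

Emit:
{"name": "servo_tool", "arguments": {"rows": [[0.2,0,0,0,0,0,0],[0.2,0,0,0,0,0,0]]}}

```text
clock: 4.7
position: [476.6, -403.6, 183.7]
ee_rot: [0.089, 0.996, 0.001, -0.001]
contact_force: [0.8, 0.6, -2.5]
gripper_width: 59.3
```

```bash
python3 - <<'E'
from bench import *
import cv2,numpy as np
t=get_image("top")["image"][:,:,::-1]; s=get_image("side")["image"][:,:,::-1]
a=cv2.resize(t[150:270,400:520],(390,390),interpolation=cv2.INTER_CUBIC)
b=cv2.resize(s[90:210,350:470],(390,390),interpolation=cv2.INTER_CUBIC)
cv2.imwrite("pics/g1.png",np.hstack([a,b]))
E
```

```text
(no output)
```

View pics/g1.png

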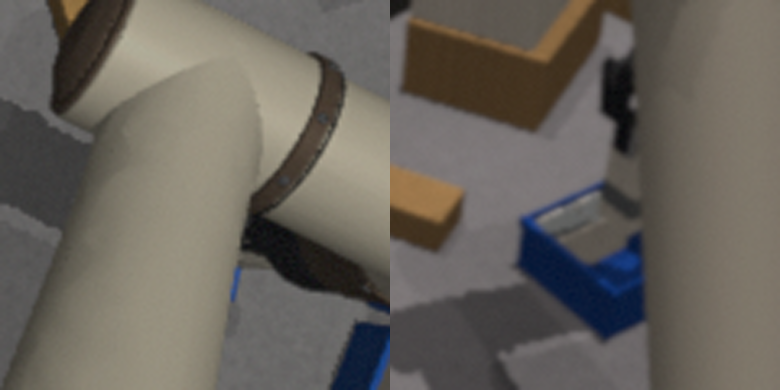

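The view is mostly blocked by the arm. It shows the carton held upright above the bin's free half, at (620,165) in the side crop. Lowering now.

Emit:
{"name": "servo_tool", "arguments": {"rows": [[0.2,0,0,3,0,0,0],[0.2,0,0,3,0,0,0],[0.2,0,0,2,0,0,0],[0.2,0,0,0.6,0,0,0],[0.2,0,0,0.5,0,0,0],[0.2,0,0,0,0,0,0],[0.2,0,0,0,0,0,0]]}}

```text
clock: 5.5
position: [478.7, -403.2, 94.6]
ee_rot: [0.087, 0.996, -0.001, 0.001]
contact_force: [-0.6, -0.2, -2.5]
gripper_width: 59.2
```

Emit:
{"name": "servo_tool", "arguments": {"rows": [[0.2,0,0,0.3,0,0,0],[0.2,0,0,0,0,0,0],[1,0,0,0,0,0,0],[1,0,0,0,0,0,0],[1,0,0,0,0,0,0],[1,0,0,0,0,0,0],[1,0,0,-2,0,0,0],[1,0,0,-4,0,0,0],[1,0,0,-5,0,0,0],[1,0,0,-5,0,0,0]]}}

```text
clock: 6.5
position: [477.4, -402.9, 251.8]
ee_rot: [0.087, 0.996, 0.0, -0.001]
contact_force: [2.1, -0.7, -0.0]
gripper_width: 85.1
```

Emit:
{"name": "servo_tool", "arguments": {"rows": [[1,0,0,0,0,0,-6.8],[1,-0.1,4.7,0,0,0,0],[1,-0.1,4.7,0,0,0,0],[1,-0.1,4.7,0,0,0,0],[1,-0.1,4.7,0,0,0,0],[1,-0.1,4.7,0,0,0,0],[1,-0.1,4.7,0,0,0,0],[1,-0.1,4.7,0,0,0,0],[1,-0.1,4.7,0,0,0,0],[1,-0.1,4.7,0,0,0,0],[1,-0.1,4.7,0,0,0,0],[1,-0.1,4.7,0,0,0,0]]}}

```text
clock: 7.7
position: [517.7, 114.4, 250.7]
ee_rot: [0.028, 1.0, 0.0, 0.0]
contact_force: [1.5, -0.6, 0.2]
gripper_width: 85.4
```

Emit:
{"name": "servo_tool", "arguments": {"rows": [[1,0,4.7,0,0,0,0],[1,0,4.7,0,0,0,0],[1,0,4.7,0,0,0,0],[1,0,4.7,0,0,0,0],[1,0,4.7,0,0,0,0],[1,0,0,4.5,0,0,0],[1,0,0,4.5,0,0,0],[1,0,0,4.5,0,0,0],[1,0,0,0,0,0,0],[1,0,0,0,0,0,0]]}}

```text
clock: 8.7
position: [531.7, 347.2, 115.8]
ee_rot: [0.028, 1.0, -0.001, 0.0]
contact_force: [-0.2, -0.2, 1.4]
gripper_width: 84.9
```

```bash
python3 - <<'E'
from bench import *
import cv2,numpy as np
t=get_image("top")["image"][:,:,::-1]; s=get_image("side")["image"][:,:,::-1]
cv2.imwrite("pics/s2full.png",s)
a=cv2.resize(t[180:245,420:485],(390,390),interpolation=cv2.INTER_CUBIC)
b=cv2.resize(s[250:380,130:260],(390,390),interpolation=cv2.INTER_CUBIC)
cv2.imwrite("pics/g2.png",np.hstack([a,b]))
E
```

```text
(no output)
```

View pics/g2.png

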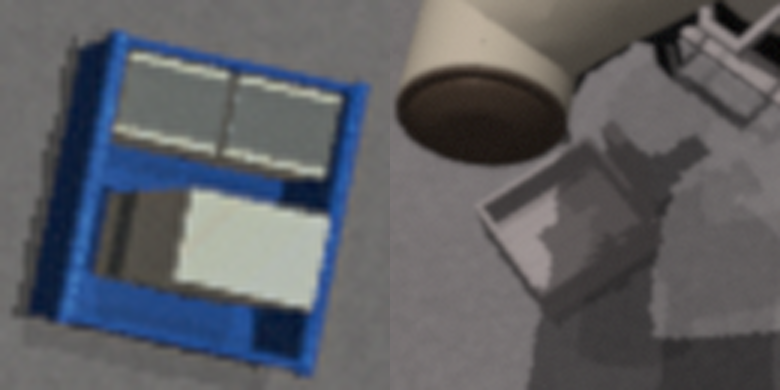

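The carton stands upright in the bin's free space, with its top at crop (255,250). The dish at (570,230) hasn't been touched. Next I grip the tab.

Emit:
{"name": "servo_tool", "arguments": {"rows": [[1,0,0.2,2,0,0,0],[1,0,0,2,0,0,0],[1,0,0,2,0,0,0],[1,0,0,0.2,0,0,0],[1,0,0,0,0,0,0],[0,0,0,0,0,0,0],[0,0,0,0,0,0,0],[0,0,0,0,0,0,0],[0,0,0,0,0,0,0],[0,0,0,0,0,0,0],[0,0,0,0,0,0,0]]}}

```text
clock: 9.9
position: [531.6, 349.6, 53.7]
ee_rot: [0.028, 1.0, 0.0, 0.0]
contact_force: [0.2, 1.7, 0.9]
gripper_width: 11.3
```

Emit:
{"name": "servo_tool", "arguments": {"rows": [[0,0,0,-2,0,0,0],[0,0,0,-3.5,0,0,0],[0,0,0,-4,0,0,0],[0,0,0,-4,0,0,0],[0,0,0,-4,0,0,0],[0,0,0,-3.5,0,0,0],[0,0,0,0,0,0,-4.7],[0,0,0,0,0,0,-4.7],[0,-0.1,-2.0,0,0,0,0],[0,-0.1,-3.9,0,0,0,0],[0,-0.2,-4.0,0,0,0,0],[0,-0.2,-4.0,0,0,0,0]]}}

```text
clock: 11.1
position: [551.6, 209.3, 262.4]
ee_rot: [-0.053, 0.999, -0.001, -0.001]
contact_force: [1.8, -0.1, -2.2]
gripper_width: 10.8
```

Emit:
{"name": "servo_tool", "arguments": {"rows": [[0,-0.15,-4.1,0,0,0,0],[0,-0.15,-4.1,0,0,0,0],[0,-0.15,-4.1,0,0,0,0],[0,-0.15,-4.1,0,0,0,0],[0,-0.15,-4.1,0,0,0,0],[0,-0.15,-4.1,0,0,0,0],[0,-0.15,-4.1,0,0,0,0],[0,-0.15,-4.1,0,0,0,0],[0,-0.15,-4.0,0,0,0,0],[0,-0.15,-4.0,0,0,0,0],[0,0,0,0,0,0,0],[0,0,0,0,0,0,0]]}}

```text
clock: 12.3
position: [609.9, -193.7, 262.0]
ee_rot: [-0.052, 0.999, 0.0, -0.001]
contact_force: [0.2, 0.2, -3.0]
gripper_width: 10.8
```

Emit:
{"name": "servo_tool", "arguments": {"rows": [[0,-0.2,0,4,0,0,0],[0,0,0,4,0,0,0],[0,0,0,4,0,0,0],[0,0,0,4,0,0,0],[0,0,0,3,0,0,0],[0,0,0,1,0,0,0],[0,0,0,0.5,0,0,0],[0,0,0,0,0,0,0],[0,0,0,0,0,0,0]]}}

```text
clock: 13.2
position: [614.3, -192.1, 60.3]
ee_rot: [-0.054, 0.999, -0.0, 0.002]
contact_force: [-0.4, -1.0, -2.1]
gripper_width: 11.1
```

```bash
python3 - <<'E'
from bench import *
import cv2,numpy as np
t=get_image("top")["image"][:,:,::-1]; s=get_image("side")["image"][:,:,::-1]
a=cv2.resize(t[120:232,270:400],(450,388),interpolation=cv2.INTER_CUBIC)
b=cv2.resize(s[150:270,270:380],(356,388),interpolation=cv2.INTER_CUBIC)
cv2.imwrite("pics/g3.png",np.hstack([a,b])[:,:800])
E
```

```text
(no output)
```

View pics/g3.png

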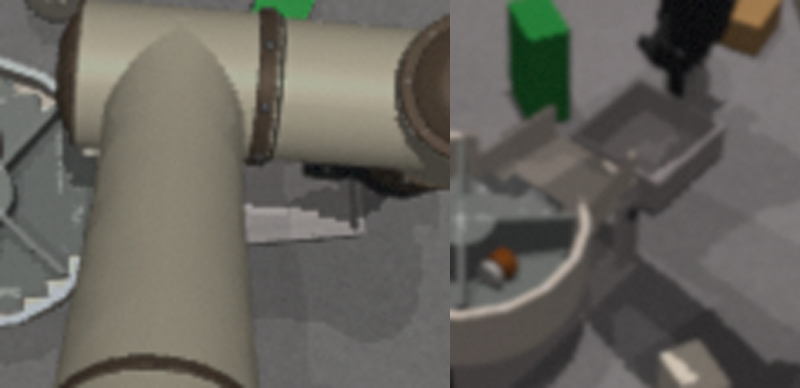

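The dish hangs level in front of the chute, at (650,140) in the side crop. It's clear of the lip and still about 6 mm up.

Emit:
{"name": "servo_tool", "arguments": {"rows": [[0,0,0,0.5,0,0,0],[0,0,0,0,0,0,0],[0,0.1,1.2,0,0,0,0],[0,0.1,1.2,0,0,0,0],[0,0,1.3,0,0,0,0],[0,0,0,0.1,0,0,0],[0,0,0,0,0,0,0],[0,0,0,0,0,0,0]]}}

```text
clock: 14.1
position: [606.9, -153.4, 53.7]
ee_rot: [-0.055, 0.999, 0.001, 0.0]
contact_force: [-2.2, 6.2, 8.2]
gripper_width: 11.0
```

Emit:
{"name": "servo_tool", "arguments": {"rows": [[1,0,0,0,0,0,0],[1,0,0,0,0,0,0],[1,0,0,0,0,0,0],[1,0,0,0,0,0,0],[1,0,0,-3,0,0,0],[1,0,0,-4,0,0,0],[1,0,0,-5,0,0,0],[1,0,0,-5,0,0,0],[1,0,0,-3,0,0,0]]}}

```text
clock: 15.0
position: [608.1, -156.2, 257.1]
ee_rot: [-0.054, 0.999, -0.001, 0.003]
contact_force: [0.6, -0.9, 0.7]
gripper_width: 85.4
```

Emit:
{"name": "servo_tool", "arguments": {"rows": [[1,-0.6,4.3,0,0,0,0],[1,-0.6,4.3,0,0,0,0],[1,-0.7,4.3,0,0,0,0],[1,-0.7,4.3,0,0,0,0],[1,-0.7,4.3,0,0,0,0],[1,-0.7,4.3,0,0,0,0],[1,-0.6,4.3,0,0,0,0],[1,0,0,0,0,0,0],[1,0,0,0,0,0,0]]}}

```text
clock: 15.9
position: [620.1, 149.3, 251.7]
ee_rot: [-0.055, 0.999, -0.0, -0.001]
contact_force: [-0.6, 0.0, -0.5]
gripper_width: 85.5
```

```bash
python3 - <<'E'
from bench import *
import cv2,numpy as np
print(read_state()["joints"])
t=get_image("top")["image"][:,:,::-1]; s=get_image("side")["image"][:,:,::-1]
a=cv2.resize(t[120:232,270:400],(450,388),interpolation=cv2.INTER_CUBIC)
b=cv2.resize(s[150:270,220:330],(356,388),interpolation=cv2.INTER_CUBIC)
cv2.imwrite("pics/g4.png",np.hstack([a,b])[:,:800])
E
```

```text
[ 4.89496476e-01  4.01442077e-01  5.76059793e-02 -1.38144657e-05
 -1.22816411e+00 -1.95100360e+00]
```

View pics/g4.png

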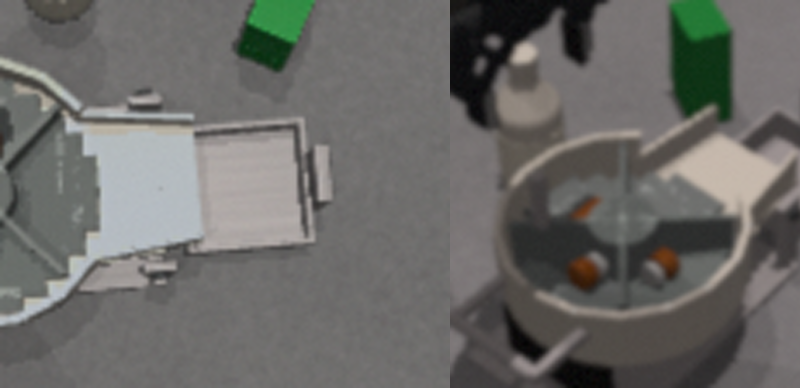

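The dish sits squarely under the chute at (250,185). The vials are still nested, and the crank post shows at about (537,180) in the side crop. I'll check that against the estimated post position.

```bash
python3 - <<'E'
from h import *
for p in [(621,151,174),(618.5,153.4,174),(621,151,122)]:
    u,v=w2p(p,"side"); print(u,v,(u-220)*356/110+450,(v-150)*388/120)
print("spray",p2w(284,101,150))
c=np.array([579.7,105.2]);th=np.radians(96.2);X=np.array([np.cos(th+np.pi/2),np.sin(th+np.pi/2)]);Y=np.array([np.cos(th),np.sin(th)])
a0=np.radians(47.9)
pts=[c+62*np.array([np.cos(a),np.sin(a)]) for a in a0-np.radians(np.linspace(0,88,13))]
for d in np.diff(pts,axis=0): print("%.2f %.2f"%(d@X/10,d@Y/10))
E
```

```text
246.9384560753714 203.17231976164138 537.1826396621111 171.9238338959738
246.8160633221321 204.1723793927381 536.786532206173 175.15736003651983
248.72136941436412 217.90682045738023 542.9527955592148 219.56538614552943
spray [762.09518359  54.67105334 150.        ]
-0.49 -0.62
-0.40 -0.68
-0.31 -0.73
-0.22 -0.76
-0.12 -0.78
-0.02 -0.79
0.08 -0.79
0.18 -0.77
0.28 -0.74
0.37 -0.70
0.46 -0.65
0.54 -0.58
```

Emit:
{"name": "servo_tool", "arguments": {"rows": [[1,0,0.2,3,0,0,0],[1,0,0,3,0,0,0],[1,0,0,2,0,0,0],[1,0,0,1.5,0,0,0],[1,0,0,1.4,0,0,0],[1,0,0,0,0,0,0],[0,0,0,0,0,0,0],[0,0,0,0,0,0,0],[0,0,0,0,0,0,0],[0,0,0,0,0,0,0],[0,0,0,0,0,0,0],[0,0,0,0,0,0,0]]}}

```text
clock: 17.2
position: [621.2, 151.6, 144.1]
ee_rot: [-0.054, 0.999, 0.001, 0.002]
contact_force: [1.5, 2.9, 1.0]
gripper_width: 12.3
```

Emit:
{"name": "servo_tool", "arguments": {"rows": [[0,-0.49,-0.62,0,0,0,0],[0,-0.4,-0.68,0,0,0,0],[0,-0.31,-0.73,0,0,0,0],[0,-0.22,-0.76,0,0,0,0],[0,-0.12,-0.78,0,0,0,0],[0,-0.02,-0.79,0,0,0,0],[0,0.08,-0.79,0,0,0,0],[0,0.18,-0.77,0,0,0,0],[0,0.28,-0.74,0,0,0,0],[0,0.37,-0.7,0,0,0,0],[0,0.46,-0.65,0,0,0,0],[0,0.54,-0.58,0,0,0,0]]}}

```text
clock: 18.4
position: [628.8, 66.5, 144.2]
ee_rot: [-0.053, 0.999, 0.002, 0.004]
contact_force: [8.4, 8.3, -3.7]
gripper_width: 12.1
```

Emit:
{"name": "servo_tool", "arguments": {"rows": [[0,0,0,0,0,0,0],[0,0,0,0,0,0,0],[0,0,0,0,0,0,0]]}}

```text
clock: 18.7
position: [627.8, 65.0, 144.2]
ee_rot: [-0.054, 0.999, 0.0, 0.002]
contact_force: [5.7, 0.3, -0.1]
gripper_width: 12.5
```

Emit:
{"name": "servo_tool", "arguments": {"rows": [[0.5,0,0,0,0,0,0],[0.5,0,0,0,0,0,0],[0.5,0,0,0,0,0,0],[0.5,0,0,-2,0,0,0],[0.5,0,0,-4,0,0,0],[0.4,0,0,-4,0,0,0],[0.4,0.9,3.8,0,0,0,0],[0.4,0.9,3.8,0,0,0,0],[0.4,0.9,3.8,0,0,0,0],[0.4,0.9,3.8,0,0,0,0],[0.4,0.8,3.6,0,0,0,0],[0.4,0,0,0,0,0,0]]}}

```text
clock: 19.9
position: [560.2, 250.2, 243.0]
ee_rot: [-0.056, 0.998, -0.0, -0.001]
contact_force: [-0.1, -0.5, -0.1]
gripper_width: 34.2
```

```bash
python3 - <<'E'
from bench import *
import cv2,numpy as np
s=read_state();print(s["position"],s["ee_rot"],s["gripper_width"])
t=get_image("top")["image"][:,:,::-1]; s=get_image("side")["image"][:,:,::-1]
a=cv2.resize(t[120:232,200:330],(450,388),interpolation=cv2.INTER_CUBIC)
b=cv2.resize(s[150:270,220:330],(350,388),interpolation=cv2.INTER_CUBIC)
cv2.imwrite("pics/g5.png",np.hstack([a,b]))
a0=np.arctan2(30,272);p=a0+np.arange(0,.66,.03);y=274*np.cos(p)/10;z=274*np.sin(p)/10
for d in zip(np.diff(y),-np.diff(z)): print("%.2f %.2f"%d)
E
```

```text
[560.24084435 250.24731382 242.97994786] [-5.63233283e-02  9.98412420e-01 -6.79416581e-05 -5.63569931e-04] 34.19531766617017
-0.10 -0.82
-0.13 -0.81
-0.15 -0.81
-0.18 -0.80
-0.20 -0.80
-0.22 -0.79
-0.25 -0.78
-0.27 -0.78
-0.29 -0.77
-0.32 -0.76
-0.34 -0.75
-0.36 -0.74
-0.38 -0.73
-0.40 -0.72
-0.43 -0.70
-0.45 -0.69
-0.47 -0.68
-0.49 -0.66
-0.51 -0.65
-0.53 -0.63
-0.54 -0.62
-0.56 -0.60
```

View pics/g5.png

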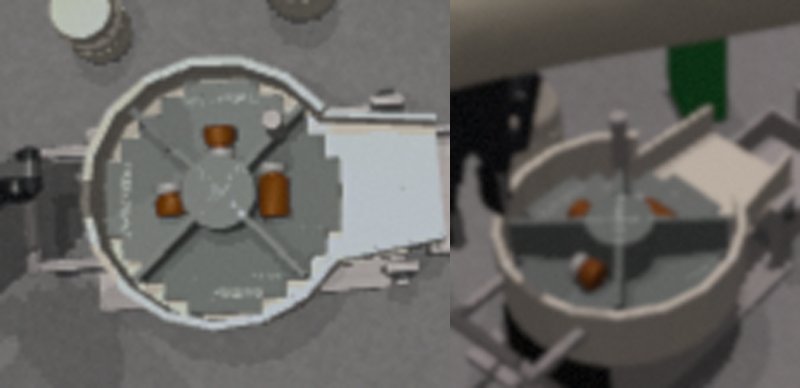

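The long vial is at the spout side at (272,192), lying crosswise. The short vials are still inside at (168,203) and (220,137), and the gripper is above the bar handle. Next I go down to the bar and grip it.

Emit:
{"name": "servo_tool", "arguments": {"rows": [[0.4,-0.4,-0.4,3,0,0,0],[0.4,0,0,4,0,0,0],[0.4,0,0,3,0,0,0],[0.4,0,0,2.5,0,0,0],[0.4,0,0,2.5,0,0,0],[0.4,0,0,0,0,0,0],[0.4,0,0,0,0,0,0]]}}

```text
clock: 20.7
position: [566.6, 242.1, 93.0]
ee_rot: [-0.053, 0.999, -0.0, -0.0]
contact_force: [0.4, -0.3, 0.1]
gripper_width: 34.2
```

Emit:
{"name": "servo_tool", "arguments": {"rows": [[0,0,0,0,0,0,0],[0,0,0,0,0,0,0],[0,0,0,0,0,0,0],[0,0,0,0,0,0,0]]}}

```text
clock: 21.1
position: [566.2, 247.5, 93.8]
ee_rot: [-0.054, 0.999, 0.003, 0.001]
contact_force: [-5.2, 13.0, -0.4]
gripper_width: 10.1
```

Emit:
{"name": "servo_tool", "arguments": {"rows": [[0,0,0.4,0,0,0,0],[0,0,-0.1,-0.82,0,0,0],[0,0,-0.13,-0.81,0,0,0],[0,0,-0.15,-0.81,0,0,0],[0,0,-0.18,-0.8,0,0,0],[0,0,-0.2,-0.8,0,0,0],[0,0,-0.22,-0.79,0,0,0],[0,0,-0.25,-0.78,0,0,0],[0,0,-0.27,-0.78,0,0,0]]}}

```text
clock: 22.0
position: [567.7, 232.9, 158.3]
ee_rot: [-0.054, 0.999, 0.001, 0.001]
contact_force: [0.0, 5.7, -3.4]
gripper_width: 9.6
```

Emit:
{"name": "servo_tool", "arguments": {"rows": [[0,0,-0.29,-0.77,0,0,0],[0,0,-0.32,-0.76,0,0,0],[0,0,-0.34,-0.75,0,0,0],[0,0,-0.36,-0.74,0,0,0],[0,0,-0.38,-0.73,0,0,0],[0,0,-0.4,-0.72,0,0,0],[0,0,-0.43,-0.7,0,0,0],[0,0,-0.45,-0.69,0,0,0],[0,0,-0.47,-0.68,0,0,0],[0,0,-0.49,-0.66,0,0,0],[0,0,0,0,0,0,0],[0,0,0,0,0,0,0]]}}

```text
clock: 23.2
position: [572.1, 194.4, 231.3]
ee_rot: [-0.054, 0.999, 0.002, 0.002]
contact_force: [-0.1, 8.1, 1.1]
gripper_width: 9.9
```

Emit:
{"name": "servo_tool", "arguments": {"rows": [[0,0,0,0,0,0,0],[0,0,0,0,0,0,0],[0,0,0,0,0,0,0],[0,0,0,0,0,0,0],[0,0,0,0,0,0,0],[0,0,0,0,0,0,0]]}}

```text
clock: 23.8
position: [572.1, 194.7, 231.0]
ee_rot: [-0.054, 0.999, 0.001, 0.001]
contact_force: [-1.3, 7.6, 0.6]
gripper_width: 9.7
```

```bash
python3 - <<'E'
from bench import *
import cv2,numpy as np
t=get_image("top")["image"][:,:,::-1]; s=get_image("side")["image"][:,:,::-1]
a=cv2.resize(t[120:232,245:375],(450,388),interpolation=cv2.INTER_CUBIC)
b=cv2.resize(s[150:270,240:350],(350,388),interpolation=cv2.INTER_CUBIC)
cv2.imwrite("pics/g6.png",np.hstack([a,b]))
E
```

```text
(no output)
```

View pics/g6.png

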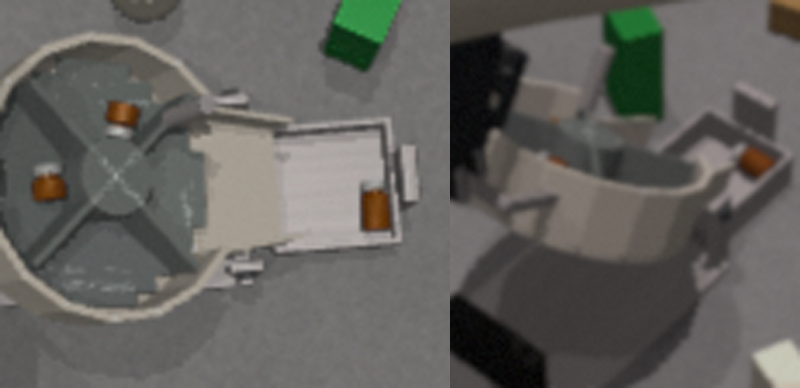

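The long vial lies in the dish at (375,208). Both short vials are still in their compartments, at (47,185) and (122,118). I'll reverse the arc now.

Emit:
{"name": "servo_tool", "arguments": {"rows": [[0,0,0.49,0.66,0,0,0],[0,0,0.47,0.68,0,0,0],[0,0,0.45,0.69,0,0,0],[0,0,0.43,0.7,0,0,0],[0,0,0.4,0.72,0,0,0],[0,0,0.38,0.73,0,0,0],[0,0,0.36,0.74,0,0,0],[0,0,0.34,0.75,0,0,0],[0,0,0.32,0.76,0,0,0],[0,0,0.29,0.77,0,0,0],[0,0,0.27,0.78,0,0,0]]}}

```text
clock: 25.0
position: [567.4, 235.6, 150.4]
ee_rot: [-0.054, 0.999, 0.0, 0.001]
contact_force: [-0.0, 4.4, -1.0]
gripper_width: 9.7
```

Emit:
{"name": "servo_tool", "arguments": {"rows": [[0,0,0.25,0.78,0,0,0],[0,0,0.22,0.79,0,0,0],[0,0,0.2,0.8,0,0,0],[0,0,0.18,0.8,0,0,0],[0,0,0.15,0.81,0,0,0],[0,0,0.13,0.81,0,0,0],[0,0,0.1,0.82,0,0,0],[0,0,0,0,0,0,0],[0,0,0,0,0,0,0],[0,0,0,0,0,0,0]]}}

```text
clock: 26.0
position: [566.0, 247.5, 94.1]
ee_rot: [-0.054, 0.999, -0.0, 0.0]
contact_force: [-0.3, 5.0, -1.4]
gripper_width: 10.0
```

Emit:
{"name": "servo_tool", "arguments": {"rows": [[0.4,0,0,0,0,0,0],[0.4,0,0,0,0,0,0],[0.4,0,0,0,0,0,0],[0.4,0,0,-2,0,0,0],[0.4,0,0,-4,0,0,0],[0.4,0,0,-5,0,0,0],[0.4,0,0,-5,0,0,0],[0.4,0,4,0,0,0,0],[0.4,0,4,0,0,0,0],[0.4,0,0,0,0,0,0],[0.4,0,0,0,0,0,0],[0.4,0,0,0,0,0,0]]}}

```text
clock: 27.2
position: [557.3, 325.9, 253.1]
ee_rot: [-0.053, 0.999, -0.001, -0.0]
contact_force: [-0.2, -0.5, 0.2]
gripper_width: 34.0
```

```bash
python3 - <<'E'
from bench import *
import cv2,numpy as np
t=get_image("top")["image"][:,:,::-1]; s=get_image("side")["image"][:,:,::-1]
a=cv2.resize(t[90:270,180:490],(790,459),interpolation=cv2.INTER_CUBIC)
cv2.imwrite("pics/g7.png",a)
E
```

```text
(no output)
```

View pics/g7.png

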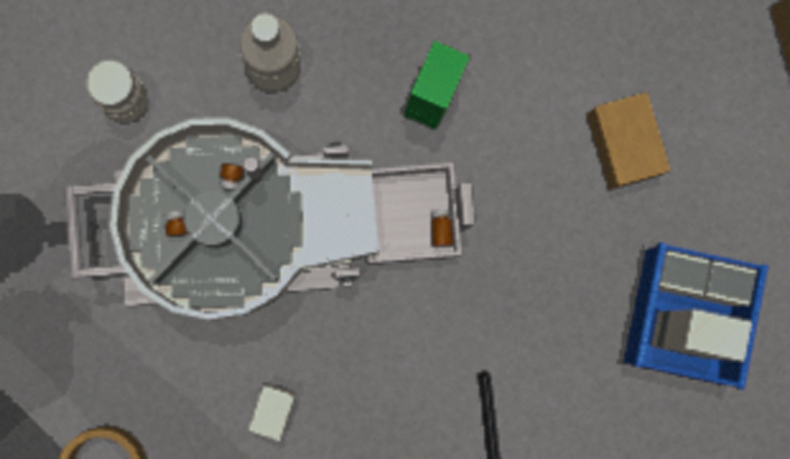

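All the goals show in this picture: the vial in the dish (441,230), the drum lowered, the short vials inside, and the carton upright in the bin (715,335). Handing in.

```bash
python3 -c "
from bench import *
print(job_done(), read_state()['clock'])"
```

```text
the job is handed in; nothing more can be done
the job is handed in; nothing more can be done
```

The job is done and handed in at about 27 s of the 72 s allowed; no verdict is reported.

**What I did:**
- **Carton:** moved it to the bin's free space and stood it upright.
- **Dish:** lowered it in front of the chute and slid it under the spout.
- **Wheel:** turned it to about -1.6 rad by the crank post, estimated from the gripper position.
- **Carousel:** tipped it to about 0.54 rad by the handle, then lowered it back to its starting height and let go.

**Last checks:** the final top picture shows:
- the long vial in the dish
- both short vials still in the drum
- the drum lowered on its rest
- the carton upright in the bin
- the bystanders in view where they were (the tape roll only partly in frame)

The gripper was about 80 mm past the handle, with no measurable contact force. No check failed. The cradle angle and the dish position (target within 45 mm) were judged from pictures and gripper readings, not measured directly.

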